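Gauge the jaw opening of an X-ray slit

ROBOT

A 7-joint arm with a two-finger parallel gripper is mounted at the origin on the work surface. World frame = base frame: x ahead of the robot, y to its left, z up, the work surface at z = 0. Lengths are in mm, angles in rad, forces in N, time in s.
With the tool pointing down it reaches from about 400 to 875 mm from the base axis. Payload 6.5 kg.
Tool frame: the origin (TCP) lies at the very end of the fingers, on their centre line; the grasp point (between the pads) lies 19 mm behind it; z points along the fingers, y is the line along which they close (so a half turn about z gives the same grasp; the last joint's range is limited). The gripper opens to 88 mm and grips with 3 to 60 N. Pads are 18 mm wide; open, the fingers measure 123 mm over their backs; the gripper's body (75 mm by 187 mm) begins 45 mm behind the grasp point.
Start: joints at [1.198, 0.536, -0.004, 1.538, 0.003, 1.067, -0.071], TCP at [196.302, -619.642, 218.216] pointing down, gripper open.
Joint ranges: [-2.7, 2.7], [-0.37, 2.16], [-1.27, 1.26], [0.24, 2.4], [-1.31, 4.45], [0.19, 1.91], [-2.76, 2.76]. Speed limits (rad/s): [2.39, 2.39, 3.14, 3.14, 3.14, 3.14, 3.14].

INTERFACE

Orientations are given as a rotation vector (axis times angle).
In Python, from cell import ctrl, eyes, workorder gives the robot as it stands. The module is installed in compiled form; this text tells all that it offers.
- The arm moves only by the tool play_rows, never from a script. Its argument "steps" is one flat list of numbers, 6 for each row, row after row: the shift along the tool's x, y, z each as a share of 25 mm, from -1 to 1, then the turn, a rotation vector about the tool's x, y, z each as a share of 0.12 rad, from -1 to 1. A call has 1 to 12 rows; each row shifts and turns the commanded pose from where the row before left it, along the tool's axes as they then stand; what a row does not reach is not made up. A row lasts 1/8 s, in which the tool goes at most 62.5 mm and 10.7 degrees, less where a joint would pass 70% of its speed; a pose out of reach is approached as far as the arm can. A call with a number of a shift or a turn outside -1 to 1 is refused whole. A call with a gripper value outside its range is refused whole. "claw" is the opening, from 0 (shut) to 1 (fully open), set as the call begins (left out, the last holds). The fingers move at their own pace and stop on an object; "grip_force" is the grip in N (left out, the last holds). Time passes only in rows, so rows that do not move let the fingers close. It gives the time, the measured TCP pose, the force, the opening and the grip force at its end, in the units of the state.
- ctrl.observe(): the state, without advancing time (a new reading comes with each control period).
- eyes.capture(name): name is "scene" or "top"; returns the picture (384x512x3 uint8, blue, green, red); there is no depth.
- eyes.camera_params(name): a dict with "vfov" (degrees; the focal length in pixels is half the picture's height over the tangent of half this angle, whatever the lens; pixels are square), "cx", "cy" (the principal point, pixels), "cam_to_world" (4x4, takes a point from camera to world coordinates). Camera axes: x right, y up, looking along -z (the intrinsics and any distortion apply to the point x, -y, -z); pixel columns grow to the right and rows downward; lengths in mm; the calibration is good to about 2 mm. A picture is of the moment at which its call begins. camera_params takes no time and is no camera call.
- workorder.finish_job(): hands the job in; it is judged then, once.
The state is a dict: "time_s": time; "q": joint angles; "joint_vel": joint speeds; "joint_torque": joint torques, N m; "ee_pos": TCP position; "tcp_rot": TCP orientation; "contact_force": force on the tool from outside, world axes, zero at the start; "wrist_torque": the same for the moment, N m; "opening": finger opening in mm; "gripper_force": force on a finger pad.
Only numpy, scipy, OpenCV 4.12 (cv2) and the standard library are available. Lean on these libraries where they do the work, as an engineer would, in place of code of your own. Each camera call takes 0.05 s, during which the arm holds its last target. There are 200 camera calls.

TASK

Lift the hinged clear cover of the slit housing by its black tab and bring it gently back onto its stop, where it stays open. Then take the taper gauge by its red handle, slide its steel blade straight down between the two slit jaws, square to them, until it drags snugly on both without forcing the jaws apart, and finish still holding it there by the handle. Leave the other things on the table as they are.

Things in the scene. Friction and masses are not known exactly. Their poses are not given: they have to be found in the camera images.
- slit: Fixed X-ray slit: aluminium housing 120 x 130 mm (x, y), walls 6 mm, rim 150 mm and inner floor 40 mm above the table; flanged beam port on each y side; micrometer heads, 104 mm up, reach 112 mm from the centre at front (-x) and back. Origin: centre of its underside, on the table. x points from front jaw to back jaw and cover hinge, y along hinge and jaw faces, z up.
- cover (a joint): angle of the clear cover, rad: 0 shut, grows as its front (-x) edge swings up and back about the slit's y axis; 1.85 on its stop, just past upright. About 0.35 kg, free hinge, lightly damped: let go before upright (1.57) it falls shut, beyond about 1.75 it settles on its stop. Gently means meeting the stop at under about 1.5 rad/s.
- cover_grip (a point): point in the cover's black tab, 24 mm wide (slit y), 12 mm thick, jutting 33 mm forward from the middle of the front edge; the point is 20 mm out from the edge, 150 mm from the hinge line. Shut: 156 mm above the table, 23 mm ahead of the front wall. On the stop the tab points up. Pinched across its width it pivots in the fingers, so the tool may point down all the way.
- cover_hinge (a point): middle of the cover's hinge line, which runs along slit y, 67 mm behind the slit's centre and 156 mm above the table.
- jaw_front: dark steel jaw in the housing, front side of the gap, 30 x 44 x 35 mm. Origin: middle of the upper edge of its flat upright face (looks to slit +x), 120 mm above the table; above it a 45 degree lead-in bevel, 5 mm wide and high. A spring holds it to its micrometer; it backs off along -x under 3 N plus 6 N per mm.
- jaw_back: the same jaw mirrored, on the back side: its flat face looks to slit -x, same origin, and it backs off along +x. The gap between the faces is 4.4 to 7 mm, different every time, roughly mid-housing. A snug gauge presses each jaw with some 3 to 8 N and backs it off by less than 1 mm; pushing it in then takes about 2 to 6 N.
- gauge: taper gauge, 150 mm long, about 0.1 kg, standing blade down in the rack's slot. Origin: middle of the blade's tip. z up to the handle; y across the blade's width (18 mm); x across its thickness: 2 mm at the tip, growing evenly on both sides to 10 mm at 80 mm (1 in 10). Red handle from 80 to 150 mm up, 28 mm wide (y), 16 mm thick (x).
- rack: tool rack fixed to the table, blue base 170 x 90 mm, white top plate 160 x 70 mm, its face 100 mm above the table, with a slot for the gauge (handle's shoulder on the plate, tip 20 mm above the table) and a round hole 54 mm to either side along the rack's x. Origin: centre of its underside. The gauge's axes start parallel to the rack's.
- driver_near: bystander: screwdriver with a yellow handle 22 mm across, standing in the rack's -x hole, top 162 mm above the table. Origin: end of its shaft.
- driver_far: bystander: screwdriver with a green handle, standing in the rack's +x hole, same size. Origin: end of its shaft.
- dewar: bystander: round blue foam vessel with a turquoise lid, 150 mm across, 120 mm high. Origin: centre of its underside.
- vialbox: bystander: white sample box 90 x 120 x 35 mm with vials standing 12 mm out of its top. Origin: centre of its underside.
- post: bystander: optical post on a round base, 38 mm across, 90 mm high. Origin: centre of its underside.
- caliper: bystander: digital caliper lying flat, 200 mm long. Origin: underside, near its middle.
- dish: bystander: shallow clear dish, 90 mm across, 16 mm high. Origin: centre of its underside.
There are look-alikes about, which are no part of the job. Leave any orange or purple look-alike of the gauge alone.

How it is judged:
By the outcome, as a careful person would: the job done as asked, in the order asked, and still so for the second after the job is handed in, while the arm keeps its last pose, push and grip.
It also fails if it takes over 70 s, if anything falls off the work surface, if the arm or the gripper's body presses on something with over 40 N, if the wrist force passes 120 N, or if a joint passes its speed limit or range.

## Working session

There is one attempt and no reset: what is moved stays moved. The work goes in short steps, Python scripts to look and compute and a tool call to move; the robot and the scene stay as the last step left them, time stands still between calls to the robot, and variables do not carry over. Pictures are saved under pics/ and viewed, at most 10 in all, crops included, and the job is handed in when it is done.

Besides the shell and the picture viewer there is one more tool, called after "Request:" as name(argument=value, ...) on one line, values as JSON. play_rows: Moves the arm, as the interface text tells. Shift numbers are shares of 25 mm and turn numbers shares of 0.12 rad, none past 1 either way. Its arguments: {"type":"object","properties":{"steps":{"type":"array"},"claw":{"type":"number"},"grip_force":{"type":"number"}},"required":["steps"]}

```bash
mkdir -p pics; python3 - <<'E'
from cell import ctrl, eyes
import cv2
for n in("scene","top"):
    cv2.imwrite(f"pics/{n}0.png",eyes.capture(n)); print(n,eyes.camera_params(n))
print(ctrl.observe())
E
```

```text
scene {'vfov': 51.2719574165869, 'cx': 255.89555915970377, 'cy': 183.9196826664928, 'cam_to_world': array([[ 6.06300439e-01, -4.46020754e-01,  6.58380790e-01,
         1.37746466e+03],
       [ 7.95229417e-01,  3.36766304e-01, -5.04181149e-01,
        -6.12943720e+02],
       [ 3.15479073e-03,  8.29249024e-01,  5.58870382e-01,
         8.39375557e+02],
       [ 0.00000000e+00,  0.00000000e+00,  0.00000000e+00,
         1.00000000e+00]])}
top {'vfov': 44.73892155421652, 'cx': 255.5945701726872, 'cy': 191.8985546083752, 'cam_to_world': array([[ 2.91604752e-02,  9.94474834e-01, -1.00843794e-01,
         3.48845295e+02],
       [-9.99338623e-01,  3.11975561e-02,  1.86823128e-02,
         6.42698617e+01],
       [ 2.17251698e-02,  1.00232313e-01,  9.94726847e-01,
         1.45930631e+03],
       [ 0.00000000e+00,  0.00000000e+00,  0.00000000e+00,
         1.00000000e+00]])}
{'time_s': 0.1, 'q': array([ 1.19779588,  0.53710386, -0.00441528,  1.53873477,  0.00260269,
        1.06730893, -0.07122976]), 'joint_vel': array([ 0.00214803, -0.00078525,  0.0014616 , -0.00176767, -0.00029695,
        0.00033723, -0.00128616]), 'joint_torque': array([ 3.22372689e-03, -5.72072053e+01,  9.94367860e-01, -2.52231628e+01,
       -5.60924085e-02,  1.34450581e-02,  4.93696382e-05]), 'ee_pos': array([ 196.10506848, -619.11129512,  217.43364585]), 'tcp_rot': array([-3.10320767e+00, -4.79838877e-01,  5.70420835e-04]), 'contact_force': array([-0.15657954,  0.14745049,  0.5704527 ]), 'wrist_torque': array([0.02044459, 0.04384616, 0.0067064 ]), 'gripper_force': 0.0, 'opening': 88.12732003567807}
```

View pics/scene0.png

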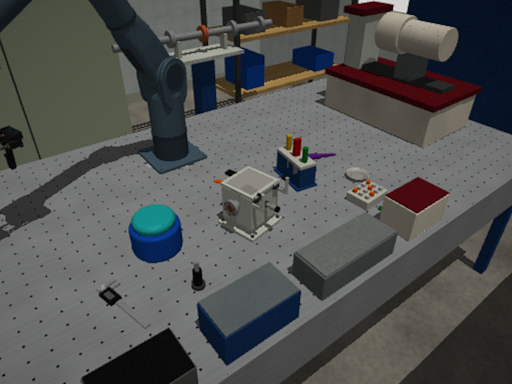

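View pics/top0.png

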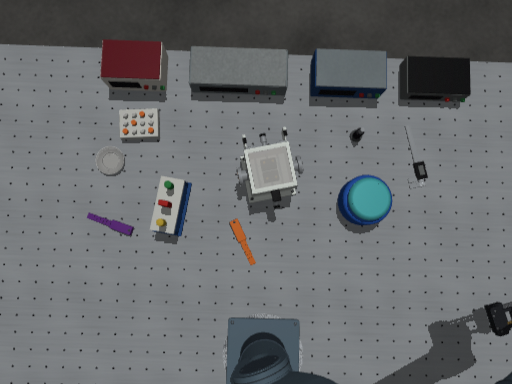

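The pictures show the slit at top (270,168) and scene (250,200). The rack is at top (170,205). Gauge candidates are the red handle in the rack slot at top (164,203) / scene (297,147), the orange piece lying at top (242,242) and the purple one lying at top (110,224). I choose the red one and check it in close crops.

```bash
python3 - <<'E'
import cv2,numpy as np
t=cv2.imread("pics/top0.png");s=cv2.imread("pics/scene0.png")
a=cv2.resize(t[165:245,140:200],None,fx=7,fy=7,interpolation=cv2.INTER_CUBIC)
b=cv2.resize(t[130:210,230:310],None,fx=7,fy=7,interpolation=cv2.INTER_CUBIC)
cv2.imwrite("pics/c_top.png",cv2.resize(np.hstack([a[:,:230],b]),(790,560)))
cv2.imwrite("pics/c_scene.png",cv2.resize(s[125:245,205:325],(600,600),interpolation=cv2.INTER_CUBIC))
E
```

```text
(no output)
```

View pics/c_top.png

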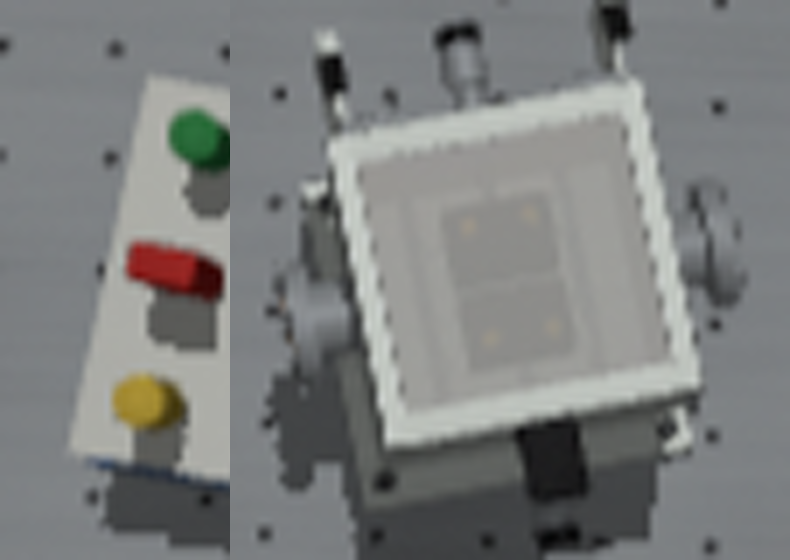

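View pics/c_scene.png

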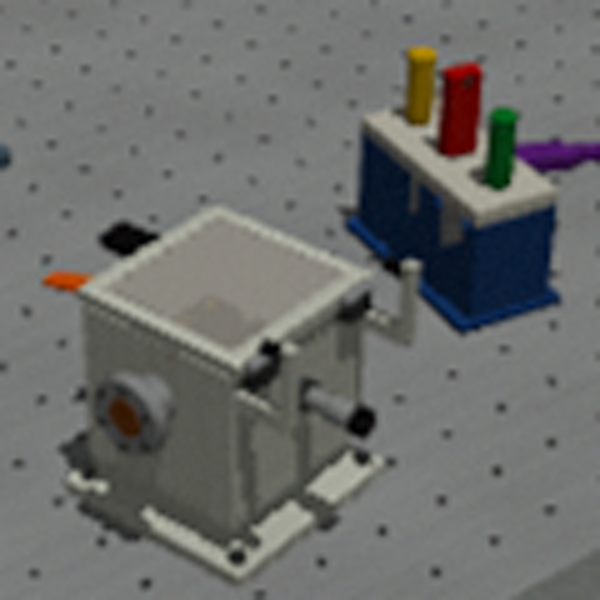

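```bash
cat > h.py <<'E'
import numpy as np,cv2
from scipy.optimize import least_squares
from scipy.spatial.transform import Rotation as R
from cell import ctrl,eyes
P={n:eyes.camera_params(n) for n in("scene","top")}
def proj(n,X):
    p=P[n];M=np.linalg.inv(p["cam_to_world"]);c=np.atleast_2d(X)@M[:3,:3].T+M[:3,3]
    f=192/np.tan(np.radians(p["vfov"]/2))
    return np.c_[p["cx"]+f*c[:,0]/-c[:,2],p["cy"]-f*c[:,1]/-c[:,2]]
def place(p,L):  # local pts -> world, p=x,y,yaw
    c,s=np.cos(p[2]),np.sin(p[2]);L=np.atleast_2d(L)
    return np.c_[p[0]+c*L[:,0]-s*L[:,1],p[1]+s*L[:,0]+c*L[:,1],L[:,2]]
def hullc(uv):
    h=cv2.convexHull(uv.astype(np.float32));m=cv2.moments(h);return np.array([m['m10'],m['m01']])/m['m00']
def box(lx,ly,z0,z1): return np.array([[a*lx/2,b*ly/2,z] for a in(-1,1) for b in(-1,1) for z in(z0,z1)])
def cyl(r,z0,z1): return np.array([[r*np.cos(t),r*np.sin(t),z] for t in np.linspace(0,6.2,32) for z in(z0,z1)])
def mask(im,lo,hi,roi):
    hsv=cv2.cvtColor(im,cv2.COLOR_BGR2HSV);m=cv2.inRange(hsv,lo,hi);k=np.zeros_like(m);x0,y0,x1,y1=roi;k[y0:y1,x0:x1]=255
    m&=k;y,x=np.nonzero(m);return np.array([x.mean(),y.mean()]),len(x)
def go(pos,yaw,rows):  # rows of shifts to a tool-down pose with tool x at yaw
    o=ctrl.observe();A=R.from_rotvec(o["tcp_rot"]);B=R.from_euler('z',yaw)*R.from_euler('x',np.pi)
    print("shift/25mm total",(A.inv().apply(np.array(pos)-o["ee_pos"])/25).round(2),"turn/.12 total",((A.inv()*B).as_rotvec()/.12).round(2),"pos",o["ee_pos"].round(1),"F",o["contact_force"].round(1))
E
python3 - <<'E'
from h import *
im={"top":cv2.imread("pics/top0.png"),"scene":cv2.imread("pics/scene0.png")}
roi={"top":(145,170,195,240),"scene":(275,125,325,170)}
def fit(lo,hi,L,yaw,g):
    ob={n:mask(im[n],lo,hi,roi[n]) for n in im}
    for names in(["top","scene"],["top"],["scene"]):
        r=least_squares(lambda p:np.concatenate([hullc(proj(n,place([*p,yaw],L)))-ob[n][0] for n in names]),g)
        print(names,r.x.round(1),"res",r.fun.round(2),[o[1] for o in ob.values()])
        if len(names)==2:best=r.x
    return best
g=[500,250]
y=fit((20,120,60),(35,255,255),cyl(11,100,162),0,g);gr=fit((50,100,30),(80,255,255),cyl(11,100,162),0,g)
d=gr-y;yaw=np.arctan2(d[1],d[0]);print("drivers",y,gr,np.hypot(*d),"yaw",yaw,"mid",(y+gr)/2)
m=mask(im["top"],(0,120,60),(8,255,255),roi["top"]);print(m)
fit((0,120,60),(8,255,255),box(16,28,100,170),yaw,g)
# slit
T=np.array([[330,145],[640,80],[700,382],[388,447]],float);T=(T-[230,0]+.5)/7-.5+[230,130]
S=np.array([[80,290],[222,207],[372,272],[240,365]],float);S=(S+.5)/5-.5+[205,125]
def f(q,both=True):
    x,y,w,z,lx,ly,cx=q;h=lambda a,b:[cx+a*lx/2,b*ly/2,z]
    return np.concatenate([(proj("top",place([x,y,w],np.array([h(1,1),h(1,-1),h(-1,-1),h(-1,1)])))-T).ravel(),
     (proj("scene",place([x,y,w],np.array([h(-1,-1),h(-1,1),h(1,1),h(1,-1)])))-S).ravel(),[(cx-0)/.1*0+ (cx-2)*1]])
r=least_squares(f,[560,0,0,158,130,130,2]);print("slit",r.x.round(3),"res",r.fun.round(2))
# tab
hsv=cv2.cvtColor(im["top"],cv2.COLOR_BGR2HSV)
mm=mask(im["top"],(0,0,0),(180,255,38),(268,186,286,204));print("tab px",mm)
x,y,w=r.x[:3]
print("tab pred",hullc(proj("top",place([x,y,w],box(33,24,150,162)+[-79.5,0,0]))))
E
```

```text
['top', 'scene'] [388.3 303.7] res [ 0.57  0.3   0.86 -0.6 ] [54, 76]
['top'] [389.1 305.3] res [-0. -0.] [54, 76]
['scene'] [346.8 281.3] res [-10.78  -3.03] [54, 76]
['top', 'scene'] [494.9 285.6] res [ 0.64  0.33  0.77 -0.71] [54, 77]
['top'] [495.8 287.5] res [ 0. -0.] [54, 77]
['scene'] [493.6 255.3] res [-5.76  1.69] [54, 77]
drivers [388.32579531 303.66356428] [494.94503308 285.63511452] 108.13272800031464 yaw -0.16750743431608625 mid [441.6354142 294.6493394]
(array([163.66666667, 203.01666667]), 60)
['top', 'scene'] [444.  295.4] res [ 1.1  -0.35  1.27 -0.38] [60, 121]
['top'] [442.2 250. ] res [17.13  0.79] [60, 121]
['scene'] [476.1 260. ] res [-0.01  5.94] [60, 121]
slit [ 5.49676e+02 -8.41000e-01  2.28000e-01  1.58112e+02  1.24771e+02
  1.28931e+02  2.00000e+00] res [-0.02  0.04  0.25  0.66  0.73  0.34  0.38 -0.04  1.03 -0.12 -0.05 -0.35
  0.56  0.09  0.27  0.23 -0.  ]
tab px (array([275.74444444, 195.34444444]), 90)
tab pred [276.3682581  195.62253186]
```

```bash
python3 - <<'E'
from h import *
go(place([549.7,-.8,.228],[-88,0,215])[0],.228,1)
E
```

```text
shift/25mm total [ 17.44 -19.58   0.13] turn/.12 total [-0.01  0.    0.66] pos [ 196.1 -619.1  217.4] F [-0.2  0.1  0.6]
```

Request:
play_rows(steps=[0.727,-0.816,0,0,0,0,0.727,-0.816,0,0,0,0,0.727,-0.816,0,0,0,0,0.727,-0.816,0,0,0,0,0.727,-0.816,0,0,0,0,0.727,-0.816,0,0,0,0,0.727,-0.816,0,0,0,0,0.727,-0.816,0,0,0,0,0.727,-0.816,0,0,0,0,0.727,-0.816,0,0,0,0,0.727,-0.816,0,0,0,0,0.727,-0.816,0,0,0,0], claw=0.65)

```text
time_s: 1.6
ee_pos: [330.4, -319.4, 218.0]
tcp_rot: [-3.104, -0.48, 0.001]
contact_force: [0.0, 0.5, -0.0]
opening: 57.5
gripper_force: 0.0
```

Request:
play_rows(steps=[0.727,-0.816,0,0,0,0,0.727,-0.816,0,0,0,0,0.727,-0.816,0,0,0,0,0.727,-0.816,0,0,0,0,0.727,-0.816,0,0,0,0,0.727,-0.816,0,0,0,0,0.727,-0.816,0,0,0,0,0.727,-0.816,0,0,0,0,0.727,-0.816,0,0,0,0,0.727,-0.816,0,0,0,0,0.5,-0.56,0,0,0,0,0.22,-0.25,0,0,0,0.66])

```text
time_s: 3.1
ee_pos: [453.1, -45.1, 218.0]
tcp_rot: [-3.121, -0.357, 0.001]
contact_force: [0.6, -0.6, 0.5]
opening: 57.3
gripper_force: 0.0
```

Request:
play_rows(steps=[0,0,0,0,0,0,0,0,0,0,0,0])

```text
time_s: 3.35
ee_pos: [452.6, -46.8, 218.0]
tcp_rot: [3.121, 0.358, -0.001]
contact_force: [-1.0, 1.0, 0.3]
opening: 57.4
gripper_force: 0.0
```

```bash
python3 - <<'E'
from h import *
go(place([549.7,-.8,.228],[-88,0,140])[0],.228,1)
t=eyes.capture("top");s=eyes.capture("scene")
cv2.imwrite("pics/g1.png",np.hstack([cv2.resize(t[140:220,235:315],(400,400),interpolation=2),cv2.resize(s[120:220,190:290],(400,400),interpolation=2)]))
E
```

```text
shift/25mm total [ 0.68 -0.91  3.12] turn/.12 total [0.   0.01 0.  ] pos [452.6 -46.8 218. ] F [-1.   1.   0.3]
```

View pics/g1.png

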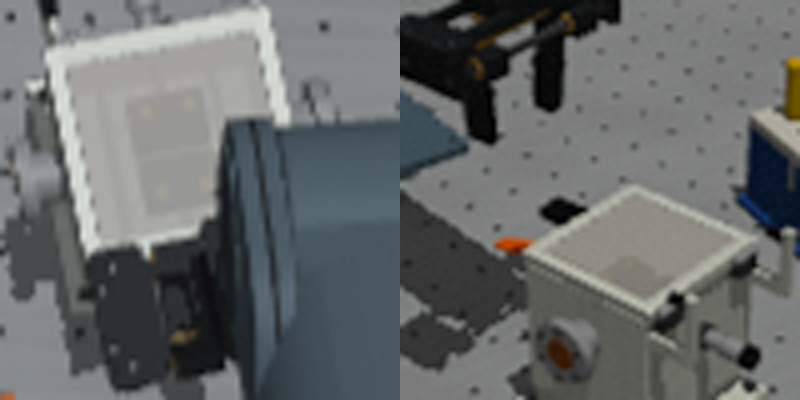

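The crop shows the open fingers at (510,110) on the right half, above and left of the tab at (562,210) and clear of the cover. The shift that remains agrees with this. I move across and go down.

Request:
play_rows(steps=[0.68,-0.91,0,0,0,0,0,0,0.6,0,0,0,0,0,0.9,0,0,0,0,0,0.9,0,0,0,0,0,0.7,0,0,0,0,0,0,0,0,0])

```text
time_s: 4.2
ee_pos: [462.5, -21.3, 139.1]
tcp_rot: [-3.121, -0.356, 0.006]
contact_force: [-0.4, 0.1, -0.7]
opening: 57.2
gripper_force: 0.0
```

Request:
play_rows(steps=[0,0,0,0,0,0,0,0,0,0,0,0,0,0,0,0,0,0,0,0,0,0,0,0], claw=0.1, grip_force=20)

```text
time_s: 4.7
ee_pos: [464.8, -20.4, 141.3]
tcp_rot: [3.121, 0.357, 0.001]
contact_force: [-5.2, -3.0, 23.5]
opening: 19.4
gripper_force: 11.5
```

```bash
python3 - <<'E'
from h import *
go(place([549.7,-.8,.228],[-88,0,140])[0],.228,1)
s=eyes.capture("scene")
cv2.imwrite("pics/g2.png",cv2.resize(s[120:220,190:290],(500,500),interpolation=2))
E
```

```text
shift/25mm total [-0.04  0.    0.05] turn/.12 total [ 0.   -0.01 -0.  ] pos [464.8 -20.4 141.3] F [-5.2 -3.  23.5]
```

View pics/g2.png

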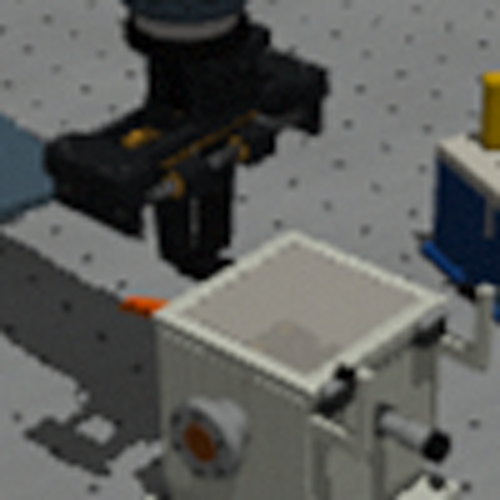

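Request:
play_rows(steps=[0,0,0,0,0,0,0,0,0,0,0,0])

```text
time_s: 5.0
ee_pos: [465.6, -20.0, 141.9]
tcp_rot: [3.121, 0.357, 0.004]
contact_force: [-1.0, 1.5, 8.8]
opening: 9.1
gripper_force: 4.3
```

```bash
python3 - <<'E'
from h import *
o=ctrl.observe();print(o["opening"],o["gripper_force"],o["contact_force"],o["wrist_torque"],o["ee_pos"])
t=eyes.capture("top");cv2.imwrite("pics/g3.png",cv2.resize(t[150:220,240:310],(560,560),interpolation=2))
E
```

```text
9.059986648464948 4.339680662378669 [-1.01512902  1.48997606  8.82586437] [0.05707054 0.20457556 0.043836  ] [465.6178514  -20.01417474 141.88122178]
```

View pics/g3.png

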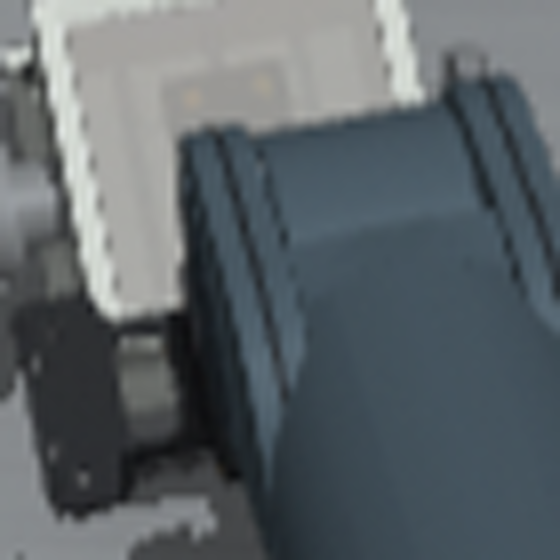

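```bash
python3 - <<'E'
from h import *
for n,(ox,oy,k) in {"scene":(190,120,5),"top":(240,150,8)}.items():
    for X in([464.8,-20.4,141.3],*place([549.7,-.8,.228],[[-83,0,156],[-96,12,150],[-96,-12,150],[-63,12,162],[-63,-12,162]])):
        print(n,((proj(n,X)-[ox,oy])*k).round(0))
s=eyes.capture("scene");o=cv2.imread("pics/scene0.png")
k=5
cv2.imwrite("pics/g4.png",np.hstack([cv2.resize(a[145:205,205:265],(400,400),interpolation=2) for a in(o,s)]))
E
```

```text
scene [[199. 277.]]
scene [[203. 260.]]
scene [[201. 253.]]
scene [[175. 268.]]
scene [[238. 255.]]
scene [[213. 270.]]
top [[292. 390.]]
top [[293. 375.]]
top [[266. 419.]]
top [[332. 406.]]
top [[249. 324.]]
top [[316. 311.]]
```

View pics/g4.png

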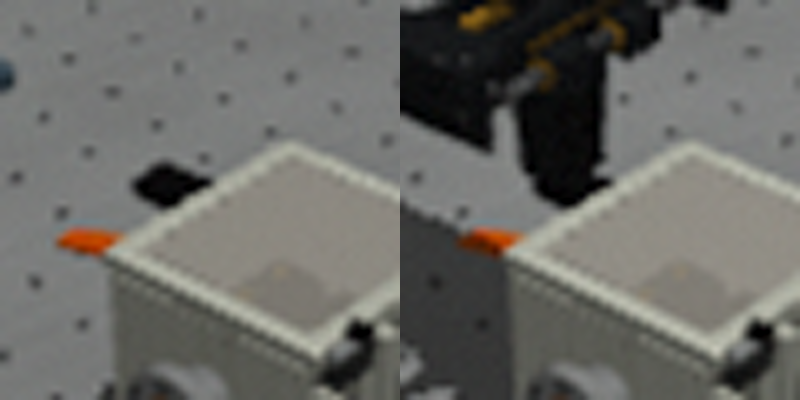

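The left half (before) shows the tab at (172,183). The right half (now) shows the closed fingers at (565,190), exactly over it, and the cover still shut. An opening of 9 mm doesn't fit a 24 mm tab, so I check whether it has settled.

Request:
play_rows(steps=[0,0,0,0,0,0,0,0,0,0,0,0])

```text
time_s: 5.35
ee_pos: [465.6, -20.0, 141.9]
tcp_rot: [3.121, 0.357, 0.004]
contact_force: [-0.9, 0.9, 9.8]
opening: 8.6
gripper_force: 4.3
```

Request:
play_rows(steps=[0,0,0,0,0,0,0,0,0,0,0,0,0,0,0,0,0,0,0,0,0,0,0,0], claw=0.65)

```text
time_s: 5.85
ee_pos: [464.1, -20.2, 140.5]
tcp_rot: [-3.121, -0.357, 0.001]
contact_force: [0.4, -0.0, -0.2]
opening: 46.5
gripper_force: 0.0
```

Request:
play_rows(steps=[0.3,0,0.12,0,0,0,0,0,0,0,0,0])

```text
time_s: 6.1
ee_pos: [472.2, -18.3, 137.4]
tcp_rot: [-3.121, -0.357, -0.0]
contact_force: [-0.1, 0.1, -0.0]
opening: 57.2
gripper_force: 0.0
```

Request:
play_rows(steps=[0,0,0,0,0,0,0,0,0,0,0,0,0,0,0,0,0,0], claw=0.2, grip_force=20)

```text
time_s: 6.48
ee_pos: [471.6, -18.7, 137.7]
tcp_rot: [3.121, 0.357, -0.0]
contact_force: [0.2, -0.2, -0.3]
opening: 29.1
gripper_force: 0.0
```

Request:
play_rows(steps=[0,0,0,0,0,0])

```text
time_s: 6.6
ee_pos: [471.7, -19.0, 137.7]
tcp_rot: [3.121, 0.356, 0.0]
contact_force: [0.6, -0.8, -0.5]
opening: 23.6
gripper_force: 20.0
```

Request:
play_rows(steps=[0,0,0,0,0,0,0,0,0,0,0,0])

```text
time_s: 6.85
ee_pos: [471.7, -19.0, 137.7]
tcp_rot: [3.121, 0.356, -0.0]
contact_force: [0.8, -1.5, 0.4]
opening: 23.6
gripper_force: 20.0
```

Request:
play_rows(steps=[0.007,0,-0.298,0,0,0,0.059,0,-0.593,0,0,0,0.118,0,-0.584,0,0,0,0.176,0,-0.569,0,0,0,0.232,0,-0.549,0,0,0])

```text
time_s: 7.48
ee_pos: [487.5, -15.3, 204.1]
tcp_rot: [3.121, 0.357, 0.005]
contact_force: [8.5, -2.4, -7.1]
opening: 23.4
gripper_force: 20.0
```

Request:
play_rows(steps=[0.286,0,-0.523,0,0,0,0.336,0,-0.492,0,0,0,0.384,0,-0.456,0,0,0,0.427,0,-0.415,0,0,0,0.467,0,-0.37,0,0,0,0.501,0,-0.322,0,0,0])

```text
time_s: 8.22
ee_pos: [544.2, -2.4, 267.4]
tcp_rot: [3.121, 0.356, -0.003]
contact_force: [3.1, -3.2, -7.9]
opening: 23.4
gripper_force: 20.0
```

Request:
play_rows(steps=[0.531,0,-0.27,0,0,0,0.555,0,-0.216,0,0,0,0.574,0,-0.159,0,0,0])

```text
time_s: 8.6
ee_pos: [584.4, 6.8, 284.1]
tcp_rot: [3.12, 0.356, -0.003]
contact_force: [-1.2, -3.3, -1.2]
opening: 22.7
gripper_force: 20.0
```

Request:
play_rows(steps=[0.587,0,-0.101,0,0,0,0.594,0,-0.042,0,0,0,0.4,0,0.008,0,0,0,0.3,0,0.017,0,0,0])

```text
time_s: 9.1
ee_pos: [631.7, 17.5, 288.2]
tcp_rot: [3.12, 0.356, 0.003]
contact_force: [0.8, -3.2, 5.7]
opening: 23.0
gripper_force: 20.0
```

Request:
play_rows(steps=[0.2,0,0.02,0,0,0,0.2,0,0.03,0,0,0,0.2,0,0.03,0,0,0,0.1,0,0.02,0,0,0,0.1,0,0.02,0,0,0])

```text
time_s: 9.72
ee_pos: [651.4, 22.0, 285.6]
tcp_rot: [3.12, 0.355, 0.005]
contact_force: [2.1, -3.8, 7.2]
opening: 23.1
gripper_force: 20.0
```

Request:
play_rows(steps=[0.1,0,0.03,0,0,0,0.1,0,0.03,0,0,0,0,0,0,0,0,0])

```text
time_s: 10.1
ee_pos: [656.6, 23.2, 284.3]
tcp_rot: [3.12, 0.356, 0.006]
contact_force: [3.5, -3.5, 7.0]
opening: 22.7
gripper_force: 20.0
```

Request:
play_rows(steps=[0.1,0,0.03,0,0,0,0.06,0,0.02,0,0,0,0,0,0,0,0,0])

```text
time_s: 10.48
ee_pos: [660.7, 24.2, 283.3]
tcp_rot: [3.12, 0.356, 0.007]
contact_force: [3.5, -4.0, 6.7]
opening: 23.5
gripper_force: 20.0
```

Request:
play_rows(steps=[0,0,0,0,0,0,0,0,0,0,0,0,0,0,0,0,0,0,0,0,0,0,0,0], claw=0.65)

```text
time_s: 10.98
ee_pos: [658.8, 25.1, 280.1]
tcp_rot: [-3.121, -0.357, 0.001]
contact_force: [0.2, 0.0, -0.2]
opening: 57.4
gripper_force: 0.0
```

Request:
play_rows(steps=[0,0,-0.5,0,0,0,0,0,-0.9,0,0,0,0,0,-0.9,0,0,0,0,0,0,0,0,0])

```text
time_s: 11.48
ee_pos: [660.3, 25.1, 340.4]
tcp_rot: [-3.121, -0.357, -0.007]
contact_force: [-0.5, 0.3, 0.0]
opening: 57.5
gripper_force: 0.0
```

```bash
python3 - <<'E'
from h import *
s=eyes.capture("scene");t=eyes.capture("top");cv2.imwrite("pics/s5.png",s);cv2.imwrite("pics/t5.png",t)
cv2.imwrite("pics/v5.png",np.hstack([cv2.resize(s[110:230,210:290],(400,600),interpolation=2),cv2.resize(t[145:205,240:280],(400,600),interpolation=2)]))
go([441.6,294.6,250],-.1675,1)
E
```

```text
shift/25mm total [ -6.03 -12.47   3.5 ] turn/.12 total [0.   0.   3.29] pos [658.9  24.8 337.5] F [ 0.1 -0.8 -0.3]
```

View pics/v5.png

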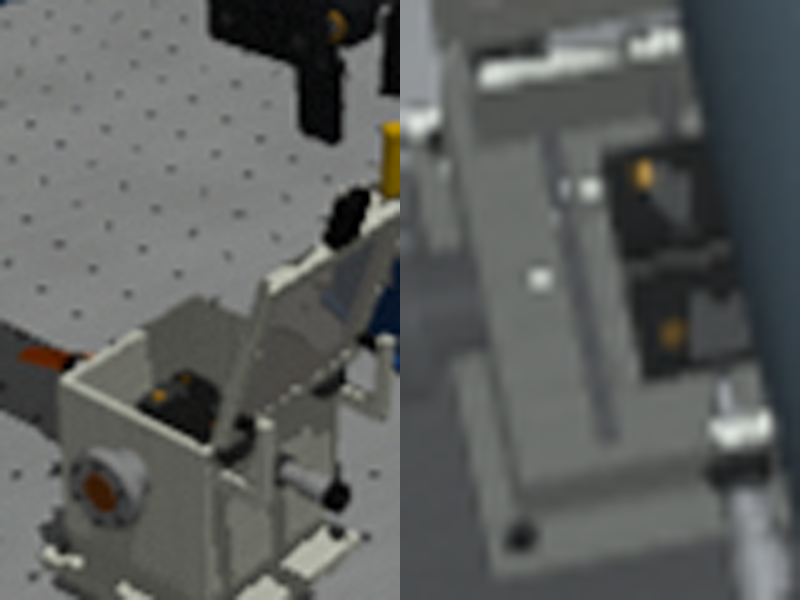

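The left half shows the cover standing open on its stop, with its tab at (350,215). In the right half the jaws are dark at (680,200) and (690,320), with the gap near row 255. Next the gauge.

Request:
play_rows(steps=[-0.2,-0.5,0,0,0,0,-0.45,-0.92,0,0,0,0,-0.45,-0.92,0,0,0,0,-0.45,-0.92,0,0,0,0,-0.45,-0.92,0,0,0,0,-0.45,-0.92,0,0,0,0,-0.45,-0.92,0,0,0,0,-0.45,-0.92,0,0,0,0,-0.45,-0.92,0,0,0,0,-0.45,-0.92,0,0,0,0,-0.45,-0.92,0,0,0,0,-0.45,-0.92,0,0,0,0], claw=0.7)

```text
time_s: 13.08
ee_pos: [472.2, 255.4, 337.5]
tcp_rot: [3.121, 0.358, -0.001]
contact_force: [0.7, -0.1, -0.3]
opening: 61.6
gripper_force: 0.0
```

Request:
play_rows(steps=[-0.45,-0.92,0,0,0,0,-0.3,-0.6,0,0,0,0,0,0,0.6,0,0,0.82,0,0,0.9,0,0,0.82,0,0,0.9,0,0,0.82,0,0,0.6,0,0,0.82,0,0,0,0,0,0,0,0,0,0,0,0])

```text
time_s: 14.08
ee_pos: [447.1, 287.4, 263.4]
tcp_rot: [-3.131, 0.258, -0.001]
contact_force: [-0.1, 0.2, 0.1]
opening: 62.0
gripper_force: 0.0
```

```bash
python3 - <<'E'
from h import *
s=eyes.capture("scene");t=eyes.capture("top");cv2.imwrite("pics/s6.png",s);cv2.imwrite("pics/t6.png",t)
# red handle in scene: silhouette overlap over x,y (first picture), both views
im={"top":cv2.imread("pics/top0.png"),"scene":cv2.imread("pics/scene0.png")}
roi={"top":(145,170,195,240),"scene":(275,125,325,170)}
def sil(n,pt,L):
    a=np.zeros((384*4,512*4),np.uint8);uv=proj(n,place(pt,L));h=cv2.convexHull(((uv+.5)*4*16).astype(np.int32));cv2.fillConvexPoly(a,h,255,shift=4)
    return cv2.resize(a,(512,384),interpolation=cv2.INTER_AREA)/255.
obs={}
for n in im:
    f=im[n].astype(float);obs[n]=np.clip((f[...,2]-1.5*f[...,1])/60,0,1);k=np.zeros((384,512));x0,y0,x1,y1=roi[n];k[y0:y1,x0:x1]=1;obs[n]*=k*(cv2.cvtColor(im[n],cv2.COLOR_BGR2HSV)[...,0]%170<9)
for names in(("top",),("scene",),("top","scene")):
    best=min((sum(((sil(n,[x,y,-.1675],box(16,28,100,170))-obs[n])**2).sum() for n in names),x,y) for x in range(434,452) for y in range(286,304));print(names,best,[obs[n].sum() for n in names])
go([441.6,294.6,250],-.1675,1)
E
```

```text
('top',) (np.float64(21.760872500961167), 443, 297) [np.float64(62.475)]
('scene',) (np.float64(36.43665873702422), 440, 292) [np.float64(122.02499999999999)]
('top', 'scene') (np.float64(61.726843041138025), 441, 294) [np.float64(62.475), np.float64(122.02499999999999)]
shift/25mm total [-0.27 -0.24  0.54] turn/.12 total [-0.01 -0.01  0.02] pos [447.2 287.5 263.6] F [-0.4 -0.3 -0.6]
```

Request:
play_rows(steps=[-0.25,-0.28,0.5,0,0,0,0,0,0.9,0,0,0,0,0,0.95,0,0,0,0,0,0.95,0,0,0,0,0,0.95,0,0,0,0,0,0.9,0,0,0,0,0,0.5,0,0,0,0,0,0,0,0,0])

```text
time_s: 15.18
ee_pos: [441.2, 295.1, 120.8]
tcp_rot: [3.13, -0.259, -0.002]
contact_force: [0.8, -0.5, 1.3]
opening: 61.8
gripper_force: 0.0
```

Request:
play_rows(steps=[0,0,0,0,0,0,0,0,0,0,0,0,0,0,0,0,0,0,0,0,0,0,0,0,0,0,0,0,0,0], claw=0.2, grip_force=40)

```text
time_s: 15.8
ee_pos: [442.1, 295.2, 121.9]
tcp_rot: [-3.131, 0.261, -0.001]
contact_force: [-0.8, -1.2, 3.2]
opening: 27.6
gripper_force: 39.9
```

```bash
python3 - <<'E'
from h import *
t=cv2.imread("pics/t6.png")
cv2.imwrite("pics/v6.png",cv2.resize(t[135:215,230:310],(600,600),interpolation=2))
print(ctrl.observe())
E
```

```text
{'time_s': 15.8, 'q': array([-0.36732361,  0.49974661, -0.39063391,  1.91140528,  0.26279552,
        0.77967825, -2.6399284 ]), 'joint_vel': array([-0.00121234, -0.00013909, -0.00051022, -0.00046654,  0.00063673,
        0.00142613, -0.00095193]), 'joint_torque': array([-1.83575777e-01, -4.66677475e+01, -3.98022920e+00, -1.90610844e+01,
        2.29795341e-02, -2.46946877e-01, -1.55046338e-03]), 'ee_pos': array([442.12032265, 295.18080981, 121.86145405]), 'tcp_rot': array([-3.13057551e+00,  2.60500605e-01, -6.84466227e-04]), 'contact_force': array([-0.82183503, -1.22229684,  3.20136965]), 'wrist_torque': array([-0.1226718 ,  0.01758238,  0.03804349]), 'gripper_force': 39.9390781740658, 'opening': 27.591571056070656}
```

View pics/v6.png

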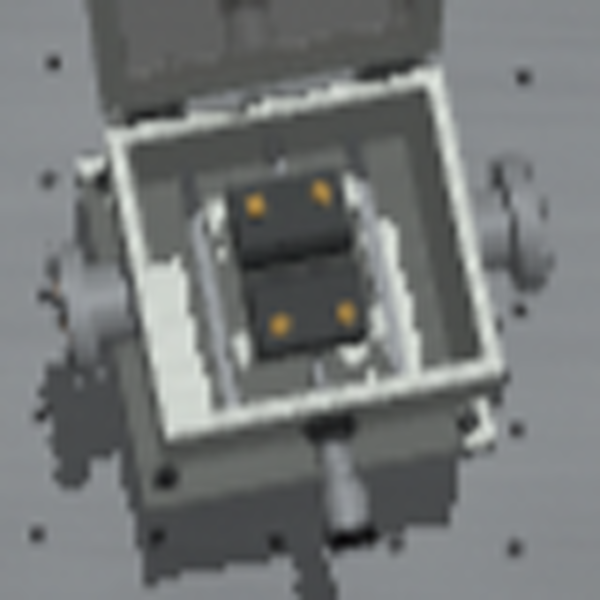

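The crop shows the rim corners at about (107,128), (435,70), (502,370) and (168,437). The orange screws are at (256,205), (321,190), (280,324) and (347,312), and the jaw gap runs from (245,262) to (358,248).

```bash
cat > m.py <<'E'
from h import *
T=(np.array([[107,128],[435,70],[502,370],[168,437]])+.5)/7.5-.5+[230,135]
L=np.array([[60,65,150],[60,-65,150],[-60,-65,150],[-60,65,150]],float)
r=least_squares(lambda p:(proj("top",place(p,L))-T).ravel(),[550,0,.22]);print("rim top-only",r.x.round(3),r.fun.round(2))
t=cv2.imread("pics/t6.png").astype(float);w=np.clip(t[...,2]-t[...,0]-25,0,None)
sc=[]
for u,v in[(256,205),(321,190),(280,324),(347,312)]:
    x0,y0=int(u/7.5+230),int(v/7.5+135);k=w[y0-2:y0+3,x0-2:x0+3];yy,xx=np.mgrid[y0-2:y0+3,x0-2:x0+3];sc.append([(k*xx).sum()/k.sum(),(k*yy).sum()/k.sum()])
sc=np.array(sc);print(sc.round(2))
# screws: rectangle at z=126 with unknown half sizes, pose
f=lambda q:(proj("top",place(q[:3],np.array([[q[3],q[4],126],[q[3],-q[4],126],[-q[3],q[4],126],[-q[3],-q[4],126]])))-sc).ravel()
g=least_squares(f,[550,0,.22,20,12]);print("screws",g.x.round(3),g.fun.round(2))
c,s=np.cos(.215),np.sin(.215);d=g.x[:2]-r.x[:2];print("jaw mid in slit frame",c*d[0]+s*d[1],-s*d[0]+c*d[1])
for nm,X in(("tab grip",(471.7,-19.0)),):
    for e in([549.7,-.8,.228],r.x):
        d=np.array(X)-e[:2];c,s=np.cos(e[2]),np.sin(e[2]);print(nm,c*d[0]+s*d[1],-s*d[0]+c*d[1])
E
python3 m.py
```

```text
rim top-only [5.51096e+02 8.12000e-01 2.26000e-01] [-0.4   0.19  0.55 -0.67  0.18  0.28 -0.32  0.18]
[[263.54 161.93]
 [272.39 160.1 ]
 [266.81 177.85]
 [275.59 176.23]]
screws [5.51699e+02 7.64000e-01 2.24000e-01 2.38210e+01 1.30110e+01] [ 0.02 -0.07 -0.03  0.07 -0.02  0.05  0.03 -0.05]
jaw mid in slit frame 0.5793253281131727 -0.1757776225883383
tab grip -80.09513258528492 -0.0986719090739463
tab grip -81.81614817444672 -1.533810415295065
```

Request:
play_rows(steps=[0,0,-0.3,0,0,0,0,0,-0.6,0,0,0,0,0,-0.9,0,0,0,0,0,-0.9,0,0,0,0,0,-0.9,0,0,0,0,0,-0.9,0,0,0,0,0,-0.9,0,0,0,0,0,-0.9,0,0,0,0,0,-0.5,0,0,0,0,0,0,0,0,0])

```text
time_s: 17.05
ee_pos: [442.2, 295.4, 292.5]
tcp_rot: [-3.13, 0.26, -0.002]
contact_force: [-0.0, -0.3, -1.7]
opening: 27.5
gripper_force: 39.9
```

```bash
python3 - <<'E'
from h import *
go([551,.2,280],-.1675,1);go([551,.2,280],.225,1)
E
```

```text
shift/25mm total [ 6.24 10.93  0.5 ] turn/.12 total [-0.01 -0.01  0.01] pos [442.2 295.4 292.5] F [-0.  -0.3 -1.7]
shift/25mm total [ 6.24 10.93  0.5 ] turn/.12 total [-0.01 -0.01 -3.26] pos [442.2 295.4 292.5] F [-0.  -0.3 -1.7]
```

Request:
play_rows(steps=[0,0,0,0,0,-0.6,0,0,0,0,0,-0.8,0,0,0,0,0,-0.8,0,0,0,0,0,-0.7,0,0.3,0,0,0,-0.36,0.1,0.6,0,0,0,0,0.115,0.9,0,0,0,0,0.115,0.9,0,0,0,0,0.115,0.9,0,0,0,0,0.115,0.9,0,0,0,0,0.115,0.9,0,0,0,0,0.115,0.9,0,0,0,0])

```text
time_s: 18.55
ee_pos: [496.1, 144.1, 291.0]
tcp_rot: [3.122, 0.35, -0.001]
contact_force: [0.8, 0.5, -0.8]
opening: 27.6
gripper_force: 39.9
```

Request:
play_rows(steps=[0.115,0.9,0,0,0,0,0.115,0.9,0,0,0,0,0.115,0.9,0,0,0,0,0.115,0.9,0,0,0,0,0.115,0.9,0,0,0,0,0.1,0.8,0,0,0,0,0,0.4,0,0,0,0,0,0,0,0,0,0,0,0,0,0,0,0])

```text
time_s: 19.68
ee_pos: [544.0, 11.8, 291.6]
tcp_rot: [-3.121, -0.355, 0.0]
contact_force: [-0.1, 1.1, -1.2]
opening: 27.9
gripper_force: 39.9
```

```bash
python3 - <<'E'
from h import *
go([551,.2,232],.225,1);s=eyes.capture("scene");cv2.imwrite("pics/s7.png",s)
# predicted vs seen red handle in scene (checks hold + slant)
o=ctrl.observe();p=o["ee_pos"];tip=p[2]-101.9
L=box(16,28,tip+80,tip+150);print("pred",proj("scene",place([p[0],p[1],.225],L)).round(1)[[0,1]],hullc(proj("scene",place([p[0],p[1],.225],L))))
h=cv2.cvtColor(s,cv2.COLOR_BGR2HSV);m=((h[...,0]%172<8)&(h[...,1]>120)&(h[...,2]>50));m[:, :215]=0;m[:,290:]=0;m[:90]=0;m[200:]=0;y,x=np.nonzero(m);print(len(x),x.mean(),y.mean(),x.min(),x.max(),y.min(),y.max())
E
```

```text
shift/25mm total [0.17 0.52 2.38] turn/.12 total [-0.    0.    0.01] pos [544.   11.8 291.6] F [-0.1  1.1 -1.2]
pred [[247.3 147.7]
 [247.1 126. ]] [252.40302449 135.97111942]
149 252.19463087248323 137.91946308724832 248 256 125 149
```

Request:
play_rows(steps=[0.17,0.52,0,0,0,0,0,0,0.5,0,0,0,0,0,0.7,0,0,0,0,0,0.7,0,0,0,0,0,0.4,0,0,0,0,0,0,0,0,0,0,0,0,0,0,0])

```text
time_s: 20.6
ee_pos: [551.7, -0.8, 234.5]
tcp_rot: [3.122, 0.353, 0.001]
contact_force: [-0.4, -0.1, -1.3]
opening: 27.4
gripper_force: 39.9
```

Request:
play_rows(steps=[0,0,0.2,0,0,0,0,0,0.2,0,0,0,0,0,0.2,0,0,0,0,0,0,0,0,0])

```text
time_s: 21.1
ee_pos: [551.0, -0.9, 218.5]
tcp_rot: [-3.122, -0.353, 0.002]
contact_force: [-0.6, 0.6, -2.1]
opening: 27.9
gripper_force: 39.9
```

```bash
python3 - <<'E'
from h import *
go([551,.2,200],.225,1);o=ctrl.observe();A=R.from_rotvec(o["tcp_rot"]).inv();print("F tool",A.apply(o["contact_force"]).round(2),A.apply(o["wrist_torque"]).round(3))
E
```

```text
shift/25mm total [ 0.01 -0.04  0.74] turn/.12 total [-0.    0.01  0.  ] pos [551.   -0.9 218.5] F [-0.6  0.6 -2.1]
F tool [-0.47 -0.72  2.13] [-0.014 -0.006  0.026]
```

Request:
play_rows(steps=[0,0,0.15,0,0,0,0,0,0.15,0,0,0,0,0,0.15,0,0,0,0,0,0,0,0,0])

```text
time_s: 21.6
ee_pos: [551.1, -0.9, 207.4]
tcp_rot: [-3.122, -0.353, 0.001]
contact_force: [0.5, 0.2, -0.8]
opening: 27.5
gripper_force: 39.9
```

Request:
play_rows(steps=[0,0,0.1,0,0,0,0,0,0.1,0,0,0,0,0,0,0,0,0])

```text
time_s: 21.98
ee_pos: [551.1, -0.9, 202.6]
tcp_rot: [-3.122, -0.353, 0.001]
contact_force: [0.6, -0.3, -2.4]
opening: 28.3
gripper_force: 39.9
```

Request:
play_rows(steps=[0,0,0.1,0,0,0,0,0,0.1,0,0,0,0,0,0,0,0,0])

```text
time_s: 22.35
ee_pos: [551.1, -0.9, 197.5]
tcp_rot: [-3.122, -0.353, 0.001]
contact_force: [-0.6, -1.4, -0.6]
opening: 27.6
gripper_force: 39.9
```

Request:
play_rows(steps=[0,0,0.1,0,0,0,0,0,0.1,0,0,0,0,0,0,0,0,0])

```text
time_s: 22.72
ee_pos: [551.1, -0.9, 192.5]
tcp_rot: [-3.122, -0.353, 0.001]
contact_force: [-0.5, 0.3, -1.4]
opening: 27.6
gripper_force: 39.9
```

Request:
play_rows(steps=[0,0,0.1,0,0,0,0,0,0.1,0,0,0,0,0,0,0,0,0])

```text
time_s: 23.1
ee_pos: [551.1, -0.9, 187.5]
tcp_rot: [-3.122, -0.353, 0.001]
contact_force: [-0.3, 0.3, -1.3]
opening: 27.7
gripper_force: 39.9
```

Request:
play_rows(steps=[0,0,0.1,0,0,0,0,0,0,0,0,0])

```text
time_s: 23.35
ee_pos: [551.2, -0.9, 185.1]
tcp_rot: [3.122, 0.353, -0.0]
contact_force: [0.0, 0.8, -1.3]
opening: 27.3
gripper_force: 39.9
```

Request:
play_rows(steps=[0,0,0.1,0,0,0,0,0,0,0,0,0])

```text
time_s: 23.6
ee_pos: [551.3, -1.0, 182.7]
tcp_rot: [3.122, 0.353, -0.0]
contact_force: [-0.4, -0.4, -0.4]
opening: 27.5
gripper_force: 39.9
```

Request:
play_rows(steps=[0,0,0.1,0,0,0,0,0,0,0,0,0])

```text
time_s: 23.85
ee_pos: [551.4, -1.0, 180.3]
tcp_rot: [3.122, 0.353, 0.0]
contact_force: [-1.7, 0.3, 1.7]
opening: 27.6
gripper_force: 39.9
```

Request:
play_rows(steps=[0,0,0.08,0,0,0,0,0,0,0,0,0])

```text
time_s: 24.1
ee_pos: [551.4, -0.9, 178.3]
tcp_rot: [3.122, 0.353, 0.0]
contact_force: [0.5, -0.3, 2.2]
opening: 28.1
gripper_force: 39.9
```

```bash
cat > f.py <<'E'
from h import *
F=[];W=[]
for i in range(12):
    eyes.capture("top");o=ctrl.observe();A=R.from_rotvec(o["tcp_rot"]).inv();F.append(A.apply(o["contact_force"]));W.append(A.apply(o["wrist_torque"]))
print("tool F",np.mean(F,0).round(2),"sd",np.std(F,0).round(2),"M",np.mean(W,0).round(3),o["ee_pos"].round(2),o["time_s"])
B=R.from_euler('z',.225)*R.from_euler('x',np.pi);print((A*B).as_rotvec().round(4))
E
python3 f.py
```

```text
tool F [-0.65  0.4  -2.89] sd [0.51 0.46 0.32] M [-0.065 -0.185  0.02 ] [551.38  -0.9  178.33] 24.7
[ 0.     -0.0001  0.0003]
```

```bash
python3 -c "
from cell import workorder
print(workorder.finish_job())"
```

```text
the job is handed in; nothing more can be done
None
```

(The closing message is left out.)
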